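# Make up two walnut fittings kits

## Robot

A 6-joint arm with a two-finger parallel gripper is mounted at the origin on the work surface. World frame = base frame: x ahead of the robot, y to its left, z up, the work surface at z = 0. Lengths are in m, angles in rad, forces in N, time in s.
With the tool pointing down it reaches from about 0.4 to 0.925 m from the base axis. Payload 12.5 kg.
Tool frame: the origin (TCP) lies on the centre line of the jaws, within the pads' length; the fingertips stand 25 mm ahead of it and the grasp point (between the pads) lies 6 mm ahead of it; z points along the fingers, y is the direction in which the jaws open and shut (so a half turn about z gives the same grasp; the last joint's range is limited). The gripper opens to 95 mm and grips with 3 to 60 N. Pads are 20 mm wide; open, the fingers measure 119 mm over their backs; the gripper's body (75 mm by 180 mm) begins 59 mm behind the grasp point.
Start: joints at [-1.275, 0.491, 1.559, -0, 1.092, -0.106], TCP at [0.244, -0.575, 0.24] pointing down, gripper open.
Joint ranges: [-3.1, 3.1], [-0.84, 2.19], [0.05, 2.79], [-1.13, 4.28], [0.06, 2.93], [-2.69, 2.69]. Speed limits (rad/s): [2.22, 2.22, 2.79, 3.14, 3.14, 3.14].

## Interface

Orientations are given as a rotation vector (axis times angle).
In Python, from bench import manip gives the robot as it stands.
- The arm moves only by the shell command python3 -m jog 'ROWS' [FORCE]. ROWS is text: rows parted by semicolons, each of 7 numbers parted by spaces: the shift along the tool's x, y, z in units of 40 mm (1.0 is 40 mm), then the turn, a rotation vector about the tool's x, y, z in units of 5 degrees (1.0 is 5 degrees), then the opening, from 0 (shut) to 1 (fully open). In form: dx dy dz ax ay az jaw; .... A call has 1 to 8 rows; each row shifts and turns the commanded pose from where the row before left it, along the tool's axes as they then stand; what a row does not reach is not made up. A row lasts 1/12 s, in which the tool goes at most 41.7 mm and 7.16 degrees, less where a joint would pass 70% of its speed; a pose out of reach is approached as far as the arm can. A call is refused whole if a number of a shift passes 1 or a number of a turn 1, either way. A call with a gripper value outside its range is refused whole. The fingers move at their own pace and stop on an object; FORCE is the grip in N (left out, the last holds). Time passes only in rows, so rows that do not move let the fingers close. It gives the time, the measured TCP pose, the force and the opening at its end, in the units of the state.
- manip.observe(): the state, without advancing time (a new reading comes with each control period).
- manip.get_image(name): name is "scene" or "top" or "wrist"; returns (picture, depth): 384x512x3 uint8, red, green, blue; 384x512 float32, m along the optical axis (not along the pixel's ray), 0 where there is no reading.
- manip.get_calibration(name): a dict with "mtx" (3x3 intrinsics, pixels), "world_from_camera" (4x4, takes a point from camera to world coordinates). Camera axes: x right, y down, z forward; pixel columns grow to the right and rows downward; lengths in m; the calibration is good to about 2 mm. A picture is of the moment at which its call begins: read the wrist's pose just before it. get_calibration takes no time and is no camera call; for the wrist camera it gives the pose at the moment of the call.
- manip.job_done(): hands the job in, once; it reports no verdict.
The state is a dict: "clock": time; "qpos": joint angles; "joint_vel": joint speeds; "joint_efforts": joint torques, N m; "eef_pos": TCP position; "ee_rot": TCP orientation; "ft_force": force on the tool from outside, world axes, zero at the start; "ft_torque": the same for the moment, N m; "gripper_width": opening from 0.0 (shut) to 1.0 (fully open).
Only numpy, scipy, OpenCV 4.12 (cv2) and the standard library are available. Lean on these libraries where they do the work, as an engineer would, in place of code of your own. Each camera call takes 0.05 s, during which the arm holds its last target. There are 200 camera calls.

## Task

Make up the two fittings kits from the row of walnut pieces: the three-compartment tray gets the long pull lying along its long back compartment, the small knob in its front left and the foot in its front right compartment, and the two-compartment tray gets the short pull lying along its back compartment and the large knob in its front one. Set every piece upright, flat on the tray floor and about in the middle of its compartment (seen from the robot: front is the side nearest it). Leave the sander, the coffee cup and the cork block where they are.

Things in the scene. Friction and masses are not known exactly. Their poses are not given: they have to be found in the camera images.
- long_pull_mid (a point): Long walnut drawer pull, 130 mm long, 34 mm tall, 18 mm thick: a bar (upper 18 mm) on a short leg at each end. Length along its own y, which starts within 0.35 rad of world y. Point: its centre, 17 mm up; grip across the bar's middle, 16 to 34 mm up. One of five pieces in a row along y before the robot, any order, about 170 mm apart.
- short_pull_mid (a point): Short walnut drawer pull, 84 mm long, 34 mm tall, 18 mm thick: a bar (upper 18 mm) on a short leg at each end. Length along its own y, which starts within 0.35 rad of world y. Point: its centre, 17 mm up; grip across the bar's middle, 16 to 34 mm up. In the row.
- large_knob_mid (a point): Large turned walnut knob, mushroom shaped, standing on its stem, 44 mm tall; head 50 mm across with a straight side from 20 to 36 mm above its underside (grip there), base 38 mm across. Point: on its axis, 22 mm above its underside, z up; yaw means nothing. In the row.
- small_knob_mid (a point): Small turned walnut knob, mushroom shaped, standing on its stem, 36 mm tall; head 32 mm across with a straight side from 16 to 31 mm above its underside (grip there), base 26 mm across. Point: on its axis, 18 mm above its underside, z up; yaw means nothing. In the row.
- foot_mid (a point): Turned walnut furniture foot, 58 mm tall: a straight barrel 38 mm across and 40 mm high (grip it) with a thin tenon 22 mm across on top, tenon upward. Point: on its axis, 29 mm above its underside, z up; yaw means nothing. In the row.
- tray3: Three-compartment tray, 152 (x) by 172 mm (y). Fixed, white melamine; floor 4 mm thick, walls and dividers 4 mm thick, 12 mm high above the bench. Origin: centre of its underside; x away from the robot (back), y to its left, yaw within 0.25. Back: long compartment 64 by 164 mm, centre x +40, y 0 mm. Front: two of 76 by 80 mm, centres x -34 mm, y +42 (left) and -42 mm (right).
- tray2: Two-compartment tray, 152 (x) by 122 mm (y). Fixed, white melamine; floor 4 mm thick, walls and dividers 4 mm thick, 12 mm high above the bench. Origin: centre of its underside; x away from the robot (back), y to its left, yaw within 0.25. Back: compartment 64 by 114 mm, centre x +40, y 0 mm. Front: 76 by 114 mm, centre x -34, y 0 mm. The trays may be either way round.
- sander: Bystander: random orbital sander, dark blue with a red pad, standing right of the trays; pad 125 mm across, 135 mm high, a stubby grip reaching 190 mm along its own +x. Origin: centre of the pad's underside. Loose, 1.4 kg.
- cup: Bystander: white paper coffee cup with lid, 84 mm across, 107 mm high, left of the trays. Origin: centre of its underside. Loose.
- cork_block: Bystander: cork sanding block with a wooden back, 65 mm (x) by 115 mm (y), 44 mm high, beyond the trays. Origin: centre of its underside. Loose.

How it is judged:
At the end, for the whole second after the job is handed in: Each of the five pieces stands upright (within 0.12 rad) on the floor of its own compartment (within 6 mm in height), its centre within 15 mm of the compartment's centre in the tray's x and in its y, the pulls within 0.2 rad of the tray's y axis, all at rest (below 0.02 m/s) (x of long_pull_mid in the frame of tray3 between 0.025 and 0.055 m and y of long_pull_mid in the frame of tray3 between -0.015 and 0.015 m and z of long_pull_mid in the frame of tray3 below 0.027 m and angle between each of long_pull_mid, small_knob_mid, foot_mid, short_pull_mid, large_knob_mid's own z axis and vertical below 0.12 rad and linear speed of each of long_pull, small_knob, foot, short_pull, large_knob below 0.02 m/s and angle between the y axis of long_pull_mid and the y axis of tray3, either way round below 0.2 rad and x of small_knob_mid in the frame of tray3 between -0.049 and -0.019 m and y of small_knob_mid in the frame of tray3 between 0.027 and 0.057 m and z of small_knob_mid in the frame of tray3 below 0.028 m and x of foot_mid in the frame of tray3 between -0.049 and -0.019 m and y of foot_mid in the frame of tray3 between -0.057 and -0.027 m and z of foot_mid in the frame of tray3 below 0.039 m and x of short_pull_mid in the frame of tray2 between 0.025 and 0.055 m and y of short_pull_mid in the frame of tray2 between -0.015 and 0.015 m and z of short_pull_mid in the frame of tray2 below 0.027 m and angle between the y axis of short_pull_mid and the y axis of tray2, either way round below 0.2 rad and x of large_knob_mid in the frame of tray2 between -0.049 and -0.019 m and y of large_knob_mid in the frame of tray2 between -0.015 and 0.015 m and z of large_knob_mid in the frame of tray2 below 0.032 m); the robot touches nothing.
It fails at once if the sander is moved by more than 20 mm (distance of sander from where it was at the start of the episode above 0.02 m).
It fails at once if the coffee cup is moved by more than 20 mm (distance of cup from where it was at the start of the episode above 0.02 m).
It fails at once if the cork block is moved by more than 20 mm (distance of cork_block from where it was at the start of the episode above 0.02 m).
It also fails if it takes over 112 s, if anything falls off the work surface, if the arm or the gripper's body presses on something with over 40 N, if the wrist force passes 120 N, or if a joint passes its speed limit or range.

## Working session

There is one attempt and no reset: what is moved stays moved. The work goes in short steps, Python scripts to look and compute and a shell command to move; the robot and the scene stay as the last step left them, time stands still between calls to the robot, and variables do not carry over. Pictures are saved under pics/ and viewed, about 12 in all and at most 16, crops included, and the job is handed in when it is done.

```bash
mkdir -p pics
cat > h.py <<'E'
from bench import manip
import numpy as np, cv2
from scipy.spatial.transform import Rotation as R
def grab(n,save=None):
    c=manip.get_calibration(n); im,d=manip.get_image(n)
    if save: cv2.imwrite('pics/'+save,im[:,:,::-1])
    return im,d,c['mtx'],c['world_from_camera']
def cast(u,v,K,T,z):
    uv=np.atleast_2d(np.c_[u,v]); r=np.c_[uv,np.ones(len(uv))]@np.linalg.inv(K).T@T[:3,:3].T
    return T[:3,3]+r*((z-T[2,3])/r[:,2])[:,None]
def cloud(d,K,T):
    v,u=np.indices(d.shape); p=np.stack([(u-K[0,2])/K[0,0]*d,(v-K[1,2])/K[1,1]*d,d],-1)
    return p@T[:3,:3].T+T[:3,3]
E
python3 - <<'E'
from h import *
a=grab('top','top.png');b=grab('scene','scene.png')
s=manip.observe();print(s['clock'],s['eef_pos'],R.from_rotvec(s['ee_rot']).as_matrix().round(3),s['gripper_width'])
for x in (a,b): print(x[2],x[3].round(3))
np.savez('a.npz',im=a[0],d=a[1],K=a[2],T=a[3])
P=cloud(a[1],a[2],a[3]);print(P[::96,::102].round(2).tolist())
cv2.imwrite('pics/both.png',cv2.resize(np.vstack([a[0],b[0]])[:,:,::-1],None,fx=.78,fy=.78))
E
```

```text
0.1 [ 0.2443852  -0.57503453  0.23913595] [[ 0.92   0.391 -0.   ]
 [ 0.391 -0.92   0.001]
 [ 0.    -0.001 -1.   ]] 0.9992204546083862
[[411.96696395   0.         252.63246138]
 [  0.         411.96696395 192.51667385]
 [  0.           0.           1.        ]] [[-0.02  -0.998  0.062  0.523]
 [-1.     0.02   0.002 -0.   ]
 [-0.003 -0.062 -0.998  1.22 ]
 [ 0.     0.     0.     1.   ]]
[[391.2169989    0.         257.94716967]
 [  0.         391.2169989  193.73187066]
 [  0.           0.           1.        ]] [[-0.404  0.615 -0.677  1.338]
 [ 0.915  0.264 -0.306  0.308]
 [-0.01  -0.743 -0.669  0.775]
 [ 0.     0.     0.     1.   ]]
[[[1.62, 1.23, -0.75], [1.61, 0.73, -0.75], [1.6, 0.23, -0.75], [1.6, -0.28, -0.76], [1.58, -0.78, -0.75], [1.57, -1.28, -0.75]], [[1.14, 1.23, -0.75], [0.9, 0.45, -0.0], [0.89, 0.14, -0.0], [0.89, -0.16, -0.0], [0.88, -0.47, -0.0], [1.09, -1.25, -0.75]], [[0.67, 1.22, -0.75], [0.61, 0.45, -0.0], [0.6, 0.15, 0.0], [0.6, -0.16, 0.0], [0.59, -0.45, 0.02], [0.62, -1.23, -0.76]], [[0.33, 0.75, -0.0], [0.33, 0.45, -0.0], [0.32, 0.15, -0.0], [0.32, -0.15, -0.0], [0.31, -0.45, 0.0], [0.3, -0.75, -0.0]]]
```

View pics/top.png

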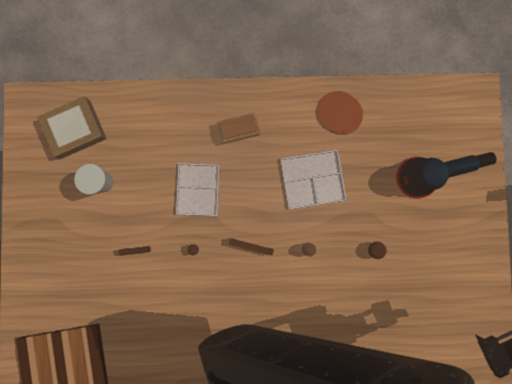

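View pics/scene.png

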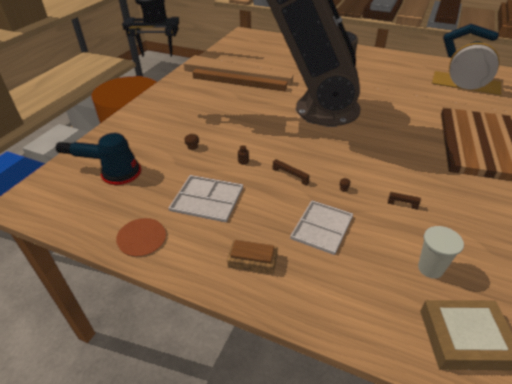

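The top view shows, left (+y) to right: short pull (134,250), small knob (193,249), long pull (250,247), foot (308,249) and large knob (377,250). tray2 is at (197,189) and tray3 at (313,180).

```bash
cat > meas.py <<'E'
from h import *
a=np.load('a.npz');im,d,K,T=a['im'],a['d'],a['K'],a['T'];P=cloud(d,K,T)
hsv=cv2.cvtColor(im,cv2.COLOR_RGB2HSV)
H={'short':((134,250),.034),'small':((193,249),.036),'long':((250,247),.034),'foot':((308,249),.058),'large':((377,250),.044)}
for n,((u,v),h) in H.items():
    m=np.zeros(d.shape,np.uint8); m[v-22:v+22,u-28:u+28]=1
    m&=(P[...,2]>h-.009)
    Q=P[m>0]; x,y=Q[:,:2].T
    (c,s,an)=cv2.minAreaRect((Q[:,:2]*1000).astype(np.float32))
    w,V=np.linalg.eigh(np.cov(x,y)); e=V[:,1]*np.sign(V[1,1])
    print(n,len(Q),Q.mean(0).round(4),'rect',np.round(c,1),np.round(s,1),'yaw',round(np.arctan2(-e[0],e[1]),3))
for n,(u,v) in {'tray2':(197,189),'tray3':(313,180)}.items():
    m=np.zeros(d.shape,np.uint8); m[v-38:v+38,u-42:u+42]=1
    m&=((hsv[...,1]<70)&(hsv[...,2]>90)&(P[...,2]<.03)).astype(np.uint8)
    c=max(cv2.findContours(m,0,cv2.CHAIN_APPROX_NONE)[0],key=cv2.contourArea)[:,0].astype(float)
    W=cast(c[:,0],c[:,1],K,T,.012)[:,:2]*1000
    r=cv2.minAreaRect(W.astype(np.float32)); print(n,r,cv2.boxPoints(r).round(1).tolist())
    cl=[P[m>0].mean(0).round(4)];print(cl)
z=P[...,2];
for n,(u,v) in {'cup':(90,179),'cork':(240,128),'sander':(430,175)}.items():
    q=P[v-30:v+30,u-35:u+68 if n=='sander' else u+35].reshape(-1,3);q=q[q[:,2]>.02];print(n,q.min(0).round(3),q.max(0).round(3))
E
python3 meas.py
```

```text
short 193 [0.4394 0.3352 0.0763] rect [468.8 193.4] [ 25.8 401.4] yaw 0.228
small 101 [0.4449 0.1604 0.1509] rect [481.8  99.3] [ 29.5 213.5] yaw 0.451
long 294 [0.4436 0.0104 0.0654] rect [448.4  14.7] [114.8  99.5] yaw -0.284
foot 55 [ 0.4391 -0.1408  0.1624] rect [469.8 -79.7] [189.9  20.1] yaw -0.538
large 236 [ 0.4301 -0.3318  0.1007] rect [ 459.7 -184.9] [387.2  47.3] yaw -0.273
tray2 ((610.3145141601562, 165.19247436523438), (125.35750579833984, 152.716552734375), 86.71846008300781) [[530.5, 107.0], [683.0, 98.19999694824219], [690.0999755859375, 223.39999389648438], [537.7000122070312, 232.10000610351562]]
[array([0.6107, 0.1663, 0.0044])]
tray3 ((633.631591796875, -175.18966674804688), (152.99313354492188, 174.3670196533203), 7.947788238525391) [[545.7999877929688, -99.4000015258789], [569.9000244140625, -272.1000061035156], [721.4000244140625, -251.0], [697.2999877929688, -78.30000305175781]]
[array([ 0.634 , -0.1762,  0.0043])]
cup [ 0.523 -0.     0.021] [0.734 0.572 1.22 ]
cork [ 0.523 -0.02   0.02 ] [0.831 0.103 1.22 ]
sander [ 0.523 -0.672  0.02 ] [ 0.693 -0.     1.22 ]
```

```bash
sed -i "s/P=cloud(d,K,T)$/P=cloud(d,K,T);P[d<.5]=[0,0,-1]/" meas.py; python3 meas.py | grep -v tray
python3 - <<'E'
import numpy as np
for n,o,y,cs in(('tray2',(610.3,165.2),-.058,{'short':(40,0),'large':(-34,0)}),('tray3',(633.6,-175.2),.139,{'long':(40,0),'small':(-34,42),'foot':(-34,-42)})):
    M=np.array([[np.cos(y),-np.sin(y)],[np.sin(y),np.cos(y)]])
    for k,c in cs.items(): print(n,k,(np.array(o)+M@c).round(1))
E
```

```text
short 186 [0.4362 0.3478 0.0333] rect [436.1 348.3] [18.  83.4] yaw 0.093
small 91 [0.4363 0.1781 0.0334] rect [435.9 177.7] [28.5 28.4] yaw -0.063
long 286 [0.4414 0.0107 0.0331] rect [441.   10.4] [129.2  18. ] yaw -0.264
foot 50 [ 0.4307 -0.1549  0.0567] rect [ 431.3 -154.4] [19.4 19.5] yaw -0.805
large 224 [ 0.4251 -0.3496  0.0407] rect [ 424.6 -350.4] [46.3 47.1] yaw 1.192
[array([ 0.6073,  0.1653, -0.0011])]
[array([ 0.6313, -0.1755,  0.    ])]
cup [0.596 0.404 0.021] [0.734 0.572 0.112]
cork [ 0.746 -0.02   0.02 ] [0.831 0.103 0.05 ]
sander [ 0.577 -0.672  0.02 ] [ 0.693 -0.428  0.138]
tray2 short [650.2 162.9]
tray2 large [576.4 167.2]
tray3 long [ 673.2 -169.7]
tray3 small [ 594.1 -138.3]
tray3 foot [ 605.7 -221.5]
```

```bash
python3 -m jog '0 0 0 0 0 -1 1;0 0 0 0 0 -1 1;0 0 0 0 0 -1 1;0 0 0 0 0 -1 1;0 0 0 0 0 -1 1;0 0 0 0 0 -1 1;0 0 0 0 0 -1 1' 25; python3 -m jog '0 0 0 0 0 -1 1;0 0 0 0 0 -1 1;0 0 0 0 0 -1 1;0 0 0 0 0 -1 1;0 0 0 0 0 -1 1;0 0 0 0 0 -1 1;0 0 0 0 0 -0.4 1'; python3 -m jog '.7 .56 .34 0 0 0 1;.7 .56 .34 0 0 0 1;.7 .56 .34 0 0 0 1;.7 .56 .34 0 0 0 1;.7 .56 .34 0 0 0 1;.7 .56 .34 0 0 0 1;.7 .56 .34 0 0 0 1;.7 .56 .34 0 0 0 1'; python3 -m jog '0 0 0 0 0 0 1;0 0 0 0 0 0 1'
cat > go.py <<'E'
import sys
from h import *
# target x y z (mm), heading (rad): prints remaining shift/turn in row units
s=manip.observe();p=s['eef_pos']*1000;M=R.from_rotvec(s['ee_rot']).as_matrix();th=np.arctan2(M[1,0],M[0,0])
t=list(map(float,sys.argv[1:]))
print('t',s['clock'],'pos',p.round(1),'th',th.round(3),'F',np.round(s['ft_force'],1),'w',round(s['gripper_width']*95,1),'tilt',M[:2,2].round(3))
if t: print('shift',(M.T@(np.array(t[:3])-p)/40).round(2),'az',round((th-t[3])/np.radians(5),2))
E
python3 go.py 425 -350 37 1.571
```

```text
clock: 0.68
eef_pos: [0.2444, -0.5751, 0.2393]
ee_rot: [-2.744, -1.529, -0.0]
ft_force: [-0.3, -0.3, -0.4]
gripper_width: 1.001
clock: 1.27
eef_pos: [0.2444, -0.5751, 0.2393]
ee_rot: [-2.215, -2.227, -0.0]
ft_force: [-1.0, 0.4, 0.6]
gripper_width: 1.002
clock: 1.93
eef_pos: [0.4243, -0.3496, 0.1301]
ee_rot: [-2.221, -2.222, 0.0]
ft_force: [0.7, -0.7, 0.1]
gripper_width: 0.998
clock: 2.1
eef_pos: [0.4243, -0.3497, 0.1301]
ee_rot: [-2.216, -2.224, 0.0]
ft_force: [0.5, -0.8, 0.1]
gripper_width: 1.002
t 2.1 pos [ 424.3 -349.7  130.1] th 1.574 F [ 0.5 -0.8  0.1] w 95.2 tilt [-0.001  0.001]
shift [-0.01  0.02  2.33] az 0.04
```

```bash
python3 -m jog '0 0 .8 0 0 0 1;0 0 .8 0 0 0 1;0 0 .5 0 0 0 1;0 0 .23 0 0 0 1;0 0 0 0 0 0 0;0 0 0 0 0 0 0;0 0 0 0 0 0 0;0 0 0 0 0 0 0' 25; python3 -m jog '0 0 0 0 0 0 0;0 0 0 0 0 0 0;0 0 0 0 0 0 0;0 0 -.3 0 0 0 0;0 0 -.6 0 0 0 0;0 0 -.8 0 0 0 0;0 0 -.63 0 0 0 0;0 0 0 0 0 0 0'; python3 go.py 576.4 167.2 130 1.513
```

```text
clock: 2.77
eef_pos: [0.4239, -0.3519, 0.0391]
ee_rot: [2.22, 2.22, -0.0]
ft_force: [0.2, -0.4, -0.8]
gripper_width: 0.774
clock: 3.43
eef_pos: [0.4248, -0.3523, 0.1354]
ee_rot: [2.216, 2.217, -0.0]
ft_force: [-0.1, -0.6, 0.5]
gripper_width: 0.517
t 3.4333 pos [ 424.8 -352.3  135.4] th 1.571 F [-0.1 -0.6  0.5] w 49.1 tilt [ 0.005 -0.005]
shift [12.99  3.8   0.09] az 0.67
```

```bash
python3 -m jog '.5 .14 0 0 0 0 0;.9 .26 0 0 0 0 0;.95 .28 0 0 0 0 0;.95 .28 0 0 0 0 0;.95 .28 0 0 0 0 0;.95 .28 0 0 0 0 0;.95 .28 0 0 0 0 0;.95 .28 0 0 0 0 0'; python3 -m jog '.95 .28 0 0 0 0 0;.95 .28 0 0 0 0 0;.95 .28 0 0 0 0 0;.95 .28 0 0 0 0 0;.95 .28 0 0 0 0 0;.9 .26 0 0 0 0 0;.5 .14 0 0 0 .6 0;0 0 0 0 0 0 0'; python3 go.py 576.4 167.2 43 1.513
```

```text
clock: 4.1
eef_pos: [0.5067, -0.0652, 0.1306]
ee_rot: [-2.221, -2.222, 0.0]
ft_force: [1.1, -0.7, -0.6]
gripper_width: 0.514
clock: 4.77
eef_pos: [0.579, 0.1827, 0.1302]
ee_rot: [2.278, 2.164, 0.001]
ft_force: [-1.2, -0.1, -0.4]
gripper_width: 0.515
t 4.7667 pos [579.  182.7 130.2] th 1.52 F [-1.2 -0.1 -0.4] w 48.9 tilt [0.001 0.   ]
shift [-0.39 -0.05  2.18] az 0.07
```

```bash
python3 -m jog '-.4 -.06 0 0 0 0 0;0 0 .7 0 0 0 0;0 0 .7 0 0 0 0;0 0 .5 0 0 0 0;0 0 .2 0 0 0 0;0 0 0 0 0 0 0;0 0 0 0 0 0 0'; python3 go.py 576.4 167.2 42 1.513
```

```text
clock: 5.35
eef_pos: [0.5752, 0.1625, 0.0466]
ee_rot: [-2.278, -2.163, 0.001]
ft_force: [0.5, -0.1, 0.5]
gripper_width: 0.509
t 5.35 pos [575.2 162.5  46.6] th 1.519 F [ 0.5 -0.1  0.5] w 48.3 tilt [-0.001 -0.   ]
shift [0.12 0.02 0.11] az 0.07
```

```bash
python3 -m jog '.1 .02 .12 0 0 0 0;0 0 0 0 0 0 0;0 0 0 0 0 0 0;0 0 0 0 0 0 .68;0 0 0 0 0 0 .68;0 0 0 0 0 0 .68;0 0 0 0 0 0 .68'; python3 go.py 576.4 167.2 42 1.513;  python3 -m jog '0 0 -.5 0 0 0 .68;0 0 -.7 0 0 0 .68;0 0 -.7 0 0 0 .68;0 0 -.3 0 0 0 1;0 0 0 0 0 0 1;0 0 0 0 0 0 1'; python3 go.py 436 178 130 1.571
python3 - <<'E'
from h import *
grab('top','t2.png')
E
```

```text
clock: 5.93
eef_pos: [0.5764, 0.1671, 0.0421]
ee_rot: [2.278, 2.163, 0.0]
ft_force: [0.3, -0.5, 0.7]
gripper_width: 0.67
t 5.9333 pos [576.4 167.1  42.1] th 1.519 F [ 0.3 -0.5  0.7] w 63.6 tilt [ 0. -0.]
shift [0. 0. 0.] az 0.07
clock: 6.43
eef_pos: [0.5764, 0.167, 0.1302]
ee_rot: [2.278, 2.163, 0.001]
ft_force: [-0.8, -0.4, -0.1]
gripper_width: 0.836
t 6.4333 pos [576.4 167.  130.2] th 1.519 F [-0.8 -0.4 -0.1] w 79.4 tilt [0.001 0.   ]
shift [ 0.09 -3.52  0.  ] az -0.6
```

View pics/t2.png

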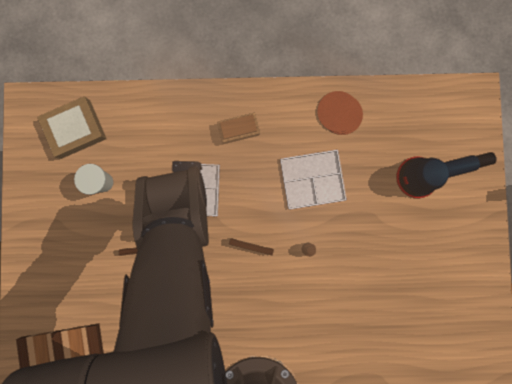

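The arm hides tray2 in this view. The rest of the scene is undisturbed and the large knob has gone from the row, so I carry on with the small knob.

```bash
python3 -m jog '0.02 -.75 0 0 0 -.3 1;0.02 -.95 0 0 0 -.3 1;0.02 -.95 0 0 0 0 1;0.02 -.85 0 0 0 0 1;0 0 0 0 0 0 1;0 0 0 0 0 0 1;0 0 0 0 0 0 1'; python3 go.py 436 178 37 1.571
```

```text
clock: 7.07
eef_pos: [0.437, 0.1728, 0.1295]
ee_rot: [2.221, 2.222, -0.0]
ft_force: [0.5, 0.8, -0.5]
gripper_width: 1.004
t 7.0667 pos [437.  172.8 129.5] th 1.571 F [ 0.5  0.8 -0.5] w 95.3 tilt [-0. -0.]
shift [ 0.13 -0.03  2.31] az 0.0
```

```bash
python3 -m jog '.13 -.03 .7 0 0 0 1;0 0 .8 0 0 0 1;0 0 .6 0 0 0 1;0 0 .21 0 0 0 1;0 0 0 0 0 0 1;0 0 0 0 0 0 0;0 0 0 0 0 0 0;0 0 0 0 0 0 0'; python3 -m jog '0 0 0 0 0 0 0;0 0 0 0 0 0 0;0 0 0 0 0 0 0;0 0 0 0 0 0 0;0 0 0 0 0 0 0'; python3 go.py 436 178 37 1.571; python3 -m jog '0 0 -.4 0 0 0 0;0 0 -.7 0 0 0 0;0 0 -.7 0 0 0 0;0 0 -.53 0 0 0 0;0 0 0 0 0 0 0;0 0 0 0 0 0 0;0 0 0 0 0 0 0'; python3 go.py 594 -138 130 1.71
```

```text
clock: 7.73
eef_pos: [0.436, 0.178, 0.0387]
ee_rot: [2.22, 2.221, 0.003]
ft_force: [-0.2, 0.1, 1.0]
gripper_width: 0.848
clock: 8.15
eef_pos: [0.4353, 0.1779, 0.0378]
ee_rot: [2.221, 2.222, 0.0]
ft_force: [0.2, -0.2, 0.5]
gripper_width: 0.505
t 8.15 pos [435.3 177.9  37.8] th 1.571 F [ 0.2 -0.2  0.5] w 47.9 tilt [ 0. -0.]
shift [0.   0.02 0.02] az 0.0
clock: 8.73
eef_pos: [0.4349, 0.1778, 0.1303]
ee_rot: [-2.221, -2.222, 0.001]
ft_force: [0.4, 0.2, -0.1]
gripper_width: 0.025
t 8.7333 pos [434.9 177.8 130.3] th 1.571 F [ 0.4  0.2 -0.1] w 2.4 tilt [-0. -0.]
shift [-7.9   3.97  0.01] az -1.59
```

```bash
python3 -m jog '0 0 0 0 0 0 1;0 0 0 0 0 0 1;0 0 0 0 0 0 1;0 0 0 0 0 0 1;0 0 0 0 0 0 1;0 0 0 0 0 0 1;0 0 0 0 0 0 1;0 0 0 0 0 0 1'
python3 - <<'E'
from h import *
im,d,K,T=grab('wrist','w1.png')
P=cloud(d,K,T); m=(d>0.02)&(P[...,2]>.012)&(P[...,2]<.045)&(np.hypot(P[...,0]-.436,P[...,1]-.178)<.08)
Q=P[m];print(len(Q),Q.max(0));Q=Q[Q[:,2]>Q[:,2].max()-.008];print(Q.mean(0),cv2.minAreaRect((Q[:,:2]*1000).astype(np.float32)))
E
```

```text
clock: 9.4
eef_pos: [0.4353, 0.1779, 0.1308]
ee_rot: [2.221, 2.222, -0.0]
ft_force: [0.1, 0.4, -0.3]
gripper_width: 0.525
1021 [0.45243842 0.1937301  0.03748074]
[0.43686621 0.1791528  0.03437791] ((436.8433532714844, 178.11343383789062), (30.240177154541016, 30.889163970947266), 0.9233643412590027)
```

View pics/w1.png

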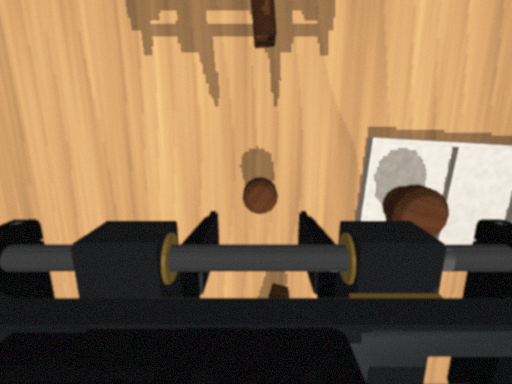

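The small knob is still standing untouched at (260,195), because the fingers hadn't closed when I lifted. The large knob is upright in tray2's front compartment at (418,210). I'll retry, starting from a narrower opening.

```bash
python3 -m jog '0 .04 .7 0 0 0 .6;0 0 .8 0 0 0 .6;0 0 .6 0 0 0 .6;0 0 .23 0 0 0 .6;0 0 0 0 0 0 .6;0 0 0 0 0 0 0;0 0 0 0 0 0 0;0 0 0 0 0 0 0'; python3 -m jog '0 0 0 0 0 0 0;0 0 0 0 0 0 0;0 0 0 0 0 0 0;0 0 0 0 0 0 0;0 0 0 0 0 0 0;0 0 0 0 0 0 0;0 0 0 0 0 0 0;0 0 0 0 0 0 0'; python3 go.py 436 178 37 1.571
```

```text
clock: 10.12
eef_pos: [0.4374, 0.1781, 0.0388]
ee_rot: [2.22, 2.221, 0.003]
ft_force: [0.1, -0.3, 0.4]
gripper_width: 0.441
clock: 10.78
eef_pos: [0.4373, 0.178, 0.0385]
ee_rot: [2.22, 2.221, 0.002]
ft_force: [-0.9, -0.1, 8.2]
gripper_width: 0.318
t 10.7833 pos [437.3 178.   38.5] th 1.571 F [-0.9 -0.1  8.2] w 30.2 tilt [0.002 0.   ]
shift [-0.   -0.03  0.04] az 0.0
```

```bash
python3 -m jog '0 0 -.4 0 0 0 0;0 0 -.7 0 0 0 0;0 0 -.7 0 0 0 0;0 0 -.49 0 0 0 0;0 0 0 0 0 0 0;0 0 0 0 0 0 0'; python3 -m jog '-.5 .25 0 0 0 0 0;-.85 .42 0 0 0 0 0;-.85 .42 0 0 0 0 0;-.85 .42 0 0 0 0 0;-.85 .42 0 0 0 0 0;-.85 .42 0 0 0 0 0;-.85 .42 0 0 0 0 0;-.85 .42 0 0 0 0 0'; python3 -m jog '-.85 .42 0 0 0 0 0;-.5 .25 0 0 0 0 0;0 0 0 0 0 -.8 0;0 0 0 0 0 -.8 0;0 0 0 0 0 0 0;0 0 0 0 0 0 0;0 0 0 0 0 0 0'; python3 go.py 594 -138 42 1.71
```

```text
clock: 11.28
eef_pos: [0.4371, 0.178, 0.1301]
ee_rot: [2.22, 2.221, 0.003]
ft_force: [-0.7, -0.1, -0.8]
gripper_width: 0.324
clock: 11.95
eef_pos: [0.5646, -0.0819, 0.1277]
ee_rot: [-2.22, -2.22, 0.002]
ft_force: [1.3, 0.9, 1.1]
gripper_width: 0.322
clock: 12.53
eef_pos: [0.5911, -0.1337, 0.1285]
ee_rot: [-2.062, -2.369, 0.001]
ft_force: [0.4, 0.7, -0.8]
gripper_width: 0.323
t 12.5333 pos [ 591.1 -133.7  128.5] th 1.709 F [ 0.4  0.7 -0.8] w 30.7 tilt [-0.001  0.   ]
shift [-0.12  0.06  2.16] az -0.01
```

```bash
python3 -m jog '-.12 .06 0 0 0 0 0;0 0 .7 0 0 0 0;0 0 .7 0 0 0 0;0 0 .5 0 0 0 0;0 0 .23 0 0 0 0;0 0 0 0 0 0 0;0 0 0 0 0 0 0;0 0 0 0 0 0 0'; python3 go.py 594 -138 43 1.71; python3 -m jog '0 0 0 0 0 0 .55;0 0 0 0 0 0 .55;0 0 0 0 0 0 .55;0 0 0 0 0 0 .55;0 0 0 0 0 0 .55;0 0 0 0 0 0 .55'; python3 -m jog '0 0 -.5 0 0 0 .55;0 0 -.7 0 0 0 .55;0 0 -.7 0 0 0 .55;0 0 -.23 0 0 0 .7;0 0 0 0 0 0 .7;0 0 0 0 0 0 .7'; python3 go.py 431 -154.5 130 1.71
```

```text
clock: 13.2
eef_pos: [0.5949, -0.1386, 0.0447]
ee_rot: [2.06, 2.37, 0.001]
ft_force: [0.5, 0.5, 0.4]
gripper_width: 0.323
t 13.2 pos [ 594.9 -138.6   44.7] th 1.711 F [0.5 0.5 0.4] w 30.7 tilt [ 0.001 -0.   ]
shift [ 0.02 -0.02  0.04] az 0.01
clock: 13.7
eef_pos: [0.5944, -0.1385, 0.0441]
ee_rot: [2.061, 2.371, 0.0]
ft_force: [0.4, 0.2, 0.0]
gripper_width: 0.545
clock: 14.2
eef_pos: [0.5942, -0.1384, 0.1289]
ee_rot: [2.061, 2.371, 0.0]
ft_force: [0.0, 0.2, -0.8]
gripper_width: 0.68
t 14.2 pos [ 594.2 -138.4  128.9] th 1.711 F [ 0.   0.2 -0.8] w 64.6 tilt [ 0. -0.]
shift [ 0.17 -4.1  -0.03] az 0.01
```

```bash
python3 -m jog '.04 -.6 0 0 0 0 .7;.05 -.9 0 0 0 0 .7;.05 -.9 0 0 0 0 .7;.03 -.9 0 0 0 0 .7;0 -.8 0 0 0 0 .7;0 0 0 0 0 0 .7;0 0 0 0 0 0 .7;0 0 0 0 0 0 .7'; python3 go.py 431 -154.5 37 1.71
python3 - <<'E'
from h import *
im,d,K,T=grab('wrist','w2.png')
P=cloud(d,K,T); m=(d>0.02)&(P[...,2]>.045)&(P[...,2]<.065)&(np.hypot(P[...,0]-.431,P[...,1]+.1545)<.05)
Q=P[m];print(len(Q),cv2.minAreaRect((Q[:,:2]*1000).astype(np.float32)))
E
```

```text
clock: 14.87
eef_pos: [0.4314, -0.1548, 0.1285]
ee_rot: [-2.061, -2.37, 0.0]
ft_force: [0.5, 0.7, -0.3]
gripper_width: 0.7
t 14.8667 pos [ 431.4 -154.8  128.5] th 1.71 F [ 0.5  0.7 -0.3] w 66.5 tilt [-0.001  0.   ]
shift [ 0.01 -0.01  2.29] az 0.0
647 ((431.50567626953125, -155.91990661621094), (21.249876022338867, 21.26951789855957), 10.430586814880371)
```

Agrees to 1 mm. Grip the foot.

```bash
python3 -m jog '0 0 .7 0 0 0 .7;0 0 .8 0 0 0 .7;0 0 .6 0 0 0 .7;0 0 .19 0 0 0 .7;0 0 0 0 0 0 .7;0 0 0 0 0 0 0;0 0 0 0 0 0 0;0 0 0 0 0 0 0'; python3 -m jog '0 0 0 0 0 0 0;0 0 0 0 0 0 0;0 0 0 0 0 0 0;0 0 0 0 0 0 0;0 0 0 0 0 0 0;0 0 0 0 0 0 0;0 0 0 0 0 0 0;0 0 0 0 0 0 0'; python3 go.py 431 -154.5 37 1.71;  python3 -m jog '0 0 -.4 0 0 0 0;0 0 -.7 0 0 0 0;0 0 -.7 0 0 0 0;0 0 -.49 0 0 0 0;0 0 0 0 0 0 0;0 0 0 0 0 0 0;0 0 0 0 0 0 0';python3 go.py 605.7 -221.5 130 1.71
```

```text
clock: 15.58
eef_pos: [0.4317, -0.1548, 0.0388]
ee_rot: [2.059, 2.37, 0.001]
ft_force: [0.2, -0.5, 0.2]
gripper_width: 0.546
clock: 16.25
eef_pos: [0.4314, -0.1548, 0.0384]
ee_rot: [2.06, 2.37, 0.0]
ft_force: [-0.8, 1.1, 7.9]
gripper_width: 0.392
t 16.25 pos [ 431.4 -154.8   38.4] th 1.711 F [-0.8  1.1  7.9] w 37.3 tilt [ 0.001 -0.001]
shift [ 0.01 -0.01  0.03] az 0.01
clock: 16.83
eef_pos: [0.4308, -0.1545, 0.1287]
ee_rot: [-2.06, -2.371, 0.0]
ft_force: [0.6, 0.2, -0.7]
gripper_width: 0.392
t 16.8333 pos [ 430.8 -154.5  128.7] th 1.711 F [ 0.6  0.2 -0.7] w 37.3 tilt [-0.  0.]
shift [-2.27  4.1  -0.03] az 0.01
```

```bash
python3 -m jog '-.2 .4 0 0 0 0 0;-.45 .8 0 0 0 0 0;-.45 .85 0 0 0 0 0;-.45 .85 0 0 0 0 0;-.45 .8 0 0 0 0 0;-.27 .4 0 0 0 0 0;0 0 0 0 0 0 0;0 0 0 0 0 0 0';  python3 -m jog '0 0 0 0 0 0 0;0 0 .7 0 0 0 0;0 0 .7 0 0 0 0;0 0 .5 0 0 0 0;0 0 .2 0 0 0 0;0 0 0 0 0 0 0;0 0 0 0 0 0 0;0 0 0 0 0 0 0';python3 go.py 605.7 -221.5 43 1.71
```

```text
clock: 17.5
eef_pos: [0.6057, -0.2215, 0.1268]
ee_rot: [-2.059, -2.369, 0.001]
ft_force: [-0.5, 0.1, -2.2]
gripper_width: 0.394
clock: 18.17
eef_pos: [0.6063, -0.2217, 0.0463]
ee_rot: [2.06, 2.37, 0.0]
ft_force: [0.4, -0.4, 0.3]
gripper_width: 0.396
t 18.1667 pos [ 606.3 -221.7   46.3] th 1.711 F [ 0.4 -0.4  0.3] w 37.6 tilt [ 0.001 -0.001]
shift [ 0.01 -0.02  0.08] az 0.01
```

```bash
python3 -m jog '0 0 .08 0 0 0 0;0 0 0 0 0 0 0;0 0 0 0 0 0 .6;0 0 0 0 0 0 .6;0 0 0 0 0 0 .6;0 0 0 0 0 0 .6;0 0 0 0 0 0 .6;0 0 0 0 0 0 .6'; python3 -m jog '0 0 -.5 0 0 0 .6;0 0 -.7 0 0 0 .6;0 0 -.7 0 0 0 .6;0 0 -.23 0 0 0 .6;0 0 0 0 0 .8 .6;0 0 0 0 0 1 .6;0 0 0 0 0 1 .6;0 0 0 0 0 1 .6'; python3 -m jog '0 0 0 0 0 .82 .6;0 0 0 0 0 0 .6;0 0 0 0 0 0 .6'; python3 go.py 441 10.5 130 1.307
```

```text
clock: 18.83
eef_pos: [0.6061, -0.2216, 0.0421]
ee_rot: [2.061, 2.371, -0.0]
ft_force: [-0.3, 0.1, 0.0]
gripper_width: 0.599
clock: 19.5
eef_pos: [0.606, -0.2216, 0.1268]
ee_rot: [-2.428, -1.993, 0.0]
ft_force: [0.2, -0.3, -0.5]
gripper_width: 0.599
clock: 19.75
eef_pos: [0.606, -0.2216, 0.1268]
ee_rot: [-2.491, -1.913, 0.0]
ft_force: [-0.1, 1.1, -0.6]
gripper_width: 0.598
t 19.75 pos [ 606.  -221.6  126.8] th 1.31 F [-0.1  1.1 -0.6] w 56.8 tilt [-0.  0.]
shift [ 4.54 -5.48 -0.08] az 0.03
```

```bash
python3 -m jog '.4 -.5 -.08 0 0 0 .6;.6 -.73 0 0 0 0 .6;.6 -.73 0 0 0 0 .6;.6 -.73 0 0 0 0 .6;.6 -.73 0 0 0 0 .6;.6 -.73 0 0 0 0 .6;.6 -.73 0 0 0 0 .6;.54 -.6 0 0 0 0 .6'; python3 -m jog '0 0 0 0 0 0 .6;0 0 0 0 0 0 .6;0 0 0 0 0 0 .6'; python3 go.py 441 10.5 37 1.307
python3 - <<'E'
from h import *
im,d,K,T=grab('wrist','w3.png')
P=cloud(d,K,T); m=(d>0.02)&(P[...,2]>.026)&(P[...,2]<.042)&(np.hypot(P[...,0]-.441,P[...,1]-.0105)<.08)
Q=P[m];print(len(Q),cv2.minAreaRect((Q[:,:2]*1000).astype(np.float32)))
E
```

```text
clock: 20.42
eef_pos: [0.4398, 0.0121, 0.1304]
ee_rot: [-2.491, -1.914, 0.001]
ft_force: [0.4, -0.4, -0.1]
gripper_width: 0.6
clock: 20.67
eef_pos: [0.4425, 0.0105, 0.1306]
ee_rot: [2.491, 1.913, 0.001]
ft_force: [0.4, -0.4, -0.5]
gripper_width: 0.6
t 20.6667 pos [442.5  10.5 130.6] th 1.31 F [ 0.4 -0.4 -0.5] w 57.0 tilt [ 0.001 -0.   ]
shift [-0.01 -0.04  2.34] az 0.03
2477 ((444.8178405761719, 19.686153411865234), (108.19502258300781, 17.742637634277344), 74.58699798583984)
```

```bash
python3 -m jog '0 -.03 .7 0 0 0 .6;0 0 .8 0 0 0 .6;0 0 .6 0 0 0 .6;0 0 .24 0 0 0 .6;0 0 0 0 0 0 .4;0 0 0 0 0 0 0;0 0 0 0 0 0 0;0 0 0 0 0 0 0' 30; python3 -m jog '0 0 0 0 0 0 0;0 0 0 0 0 0 0;0 0 0 0 0 0 0;0 0 0 0 0 0 0;0 0 0 0 0 0 0;0 0 0 0 0 0 0;0 0 0 0 0 0 0;0 0 0 0 0 0 0'; python3 go.py 441 10.5 37 1.307;  python3 -m jog '0 0 -.4 0 0 0 0;0 0 -.7 0 0 0 0;0 0 -.7 0 0 0 0;0 0 -.49 0 0 0 0;0 0 0 0 0 0 0;0 0 0 0 0 0 0;0 0 0 0 0 0 0';python3 go.py 673.2 -169.7 130 1.71
```

```text
clock: 21.38
eef_pos: [0.4412, 0.0107, 0.0376]
ee_rot: [2.493, 1.91, 0.002]
ft_force: [0.1, 0.0, -0.2]
gripper_width: 0.378
clock: 22.05
eef_pos: [0.4409, 0.011, 0.0373]
ee_rot: [2.493, 1.91, 0.001]
ft_force: [0.0, -1.6, 6.2]
gripper_width: 0.187
t 22.05 pos [440.9  11.   37.3] th 1.308 F [ 0.  -1.6  6.2] w 17.8 tilt [ 0.001 -0.   ]
shift [-0.01  0.01  0.01] az 0.01
clock: 22.63
eef_pos: [0.4402, 0.0111, 0.1278]
ee_rot: [-2.493, -1.911, 0.001]
ft_force: [-0.1, 1.3, -0.5]
gripper_width: 0.189
t 22.6333 pos [440.2  11.1 127.8] th 1.308 F [-0.1  1.3 -0.5] w 17.9 tilt [-0.001 -0.   ]
shift [-2.85  6.8  -0.06] az -4.61
```

```bash
python3 -m jog '-.2 .4 0 0 0 0 0;-.33 .8 0 0 0 0 0;-.33 .8 0 0 0 0 0;-.33 .8 0 0 0 0 0;-.33 .8 0 0 0 0 0;-.33 .8 0 0 0 0 0;-.33 .8 0 0 0 0 0;-.33 .8 0 0 0 0 0';  python3 -m jog '-.33 .8 0 0 0 0 0;0 0 0 0 0 -.9 0;0 0 0 0 0 -.9 0;0 0 0 0 0 -.9 0;0 0 0 0 0 -.9 0;0 0 0 0 0 -1 0;0 0 0 0 0 0 0;0 0 0 0 0 0 0';python3 go.py 673.2 -169.7 42 1.71
```

```text
clock: 23.3
eef_pos: [0.6468, -0.1493, 0.1261]
ee_rot: [-2.492, -1.909, 0.003]
ft_force: [-0.5, 0.5, 0.1]
gripper_width: 0.191
clock: 23.97
eef_pos: [0.6732, -0.1693, 0.1266]
ee_rot: [-2.064, -2.365, 0.001]
ft_force: [-0.2, 0.2, -1.5]
gripper_width: 0.188
t 23.9667 pos [ 673.2 -169.3  126.6] th 1.706 F [-0.2  0.2 -1.5] w 17.8 tilt [-0.002  0.001]
shift [-0.01  0.    2.12] az -0.04
```

```bash
python3 -m jog '0 0 .6 0 0 0 0;0 0 .7 0 0 0 0;0 0 .5 0 0 0 0;0 0 .2 0 0 0 0;0 0 0 0 0 0 0;0 0 .08 0 0 0 0;0 0 0 0 0 0 0;0 0 0 0 0 0 0'; python3 go.py 673.2 -169.7 42 1.71
```

```text
clock: 24.63
eef_pos: [0.6741, -0.1696, 0.0463]
ee_rot: [2.062, 2.368, 0.001]
ft_force: [0.4, 0.1, 0.4]
gripper_width: 0.19
t 24.6333 pos [ 674.1 -169.6   46.3] th 1.709 F [0.4 0.1 0.4] w 18.1 tilt [ 0.002 -0.001]
shift [ 0.   -0.02  0.11] az -0.02
```

```bash
python3 -m jog '0 0 .1 0 0 0 0;0 0 0 0 0 0 0;0 0 0 0 0 0 .4;0 0 0 0 0 0 .4;0 0 0 0 0 0 .4;0 0 0 0 0 0 .4;0 0 0 0 0 0 .4;0 0 0 0 0 0 .4'; python3 -m jog '0 0 -.5 0 0 0 .4;0 0 -.7 0 0 0 .4;0 0 -.7 0 0 0 .4;0 0 -.3 0 0 0 .4;0 0 0 0 0 .5 .4;0 0 0 0 0 0 .4;0 0 0 0 0 0 .4'; python3 go.py 436 348 130 1.664
```

```text
clock: 25.3
eef_pos: [0.6737, -0.1694, 0.0413]
ee_rot: [2.063, 2.369, -0.0]
ft_force: [-1.6, -0.1, 0.0]
gripper_width: 0.398
clock: 25.88
eef_pos: [0.6733, -0.1693, 0.1286]
ee_rot: [-2.112, -2.325, 0.001]
ft_force: [0.4, 0.1, -1.0]
gripper_width: 0.4
t 25.8833 pos [ 673.3 -169.3  128.6] th 1.666 F [ 0.4  0.1 -1. ] w 38.0 tilt [-0.001  0.   ]
shift [13.44 -4.67 -0.03] az 0.03
```

```bash
python3 -m jog '.5 -.17 0 0 0 0 .5;.9 -.31 0 0 0 0 .6;.9 -.31 0 0 0 0 .6;.9 -.31 0 0 0 0 .6;.9 -.31 0 0 0 0 .6;.9 -.31 0 0 0 0 .6;.9 -.31 0 0 0 0 .6;.9 -.31 0 0 0 0 .6'; python3 -m jog '.9 -.31 0 0 0 0 .6;.9 -.31 0 0 0 0 .6;.9 -.31 0 0 0 0 .6;.9 -.31 0 0 0 0 .6;.9 -.31 0 0 0 0 .6;.9 -.31 0 0 0 0 .6;.9 -.31 0 0 0 0 .6;.34 -.16 0 0 0 0 .6';python3 -m jog '.9 -.31 0 0 0 0 .6;0 0 0 0 0 0 .6;0 0 0 0 0 0 .6;0 0 0 0 0 0 .6'; python3 go.py 436 348 37 1.664;python3 - <<'E'
from h import *
im,d,K,T=grab('wrist','w4.png')
P=cloud(d,K,T); m=(d>0.02)&(P[...,2]>.026)&(P[...,2]<.042)&(np.hypot(P[...,0]-.436,P[...,1]-.348)<.06)
Q=P[m];print(len(Q),cv2.minAreaRect((Q[:,:2]*1000).astype(np.float32)))
E
```

```text
clock: 26.55
eef_pos: [0.5534, 0.0939, 0.1283]
ee_rot: [-2.112, -2.324, 0.002]
ft_force: [0.6, 0.0, 0.3]
gripper_width: 0.601
clock: 27.22
eef_pos: [0.4348, 0.3513, 0.1284]
ee_rot: [-2.109, -2.327, 0.001]
ft_force: [0.0, -0.4, 0.8]
gripper_width: 0.6
clock: 27.55
eef_pos: [0.4209, 0.3824, 0.1285]
ee_rot: [-2.112, -2.325, 0.002]
ft_force: [0.3, -0.0, -0.6]
gripper_width: 0.599
t 27.55 pos [420.9 382.4 128.5] th 1.667 F [ 0.3 -0.  -0.6] w 56.9 tilt [-0.001 -0.001]
shift [-0.89  0.3   2.29] az 0.03
1217 ((437.3265075683594, 349.1330261230469), (17.794450759887695, 83.52177429199219), 5.747478485107422)
```

One row too many. Wrist view gives (437,349), yaw 0.100, as measured from the top. Step back and grip.

```bash
python3 -m jog '-.87 .32 0 0 0 0 .6;0 0 0 0 0 0 .6;0 0 .7 0 0 0 .6;0 0 .8 0 0 0 .6;0 0 .6 0 0 0 .6;0 0 .19 0 0 0 .6;0 0 0 0 0 0 .4;0 0 0 0 0 0 .4'; python3 go.py 437 348.6 37 1.664; python3 -m jog '0 0 0 0 0 0 0;0 0 0 0 0 0 0;0 0 0 0 0 0 0;0 0 0 0 0 0 0;0 0 0 0 0 0 0;0 0 0 0 0 0 0;0 0 0 0 0 0 0;0 0 0 0 0 0 0'; python3 go.py 437 348 37 1.664;  python3 -m jog '0 0 -.4 0 0 0 0;0 0 -.7 0 0 0 0;0 0 -.7 0 0 0 0;0 0 -.49 0 0 0 0;0 0 0 0 0 .9 0;0 0 0 0 0 .85 0;0 0 0 0 0 0 0;0 0 0 0 0 0 0';python3 go.py 650.2 162.9 130 1.513
```

```text
clock: 28.27
eef_pos: [0.4377, 0.349, 0.0381]
ee_rot: [2.115, 2.323, -0.0]
ft_force: [0.7, 0.8, -0.8]
gripper_width: 0.509
t 28.2667 pos [437.7 349.   38.1] th 1.665 F [ 0.7  0.8 -0.8] w 48.4 tilt [-0. -0.]
shift [-0.01 -0.02  0.03] az 0.01
clock: 28.93
eef_pos: [0.4374, 0.3495, 0.0382]
ee_rot: [2.114, 2.324, 0.001]
ft_force: [-0.7, -0.2, 6.9]
gripper_width: 0.184
t 28.9333 pos [437.4 349.5  38.2] th 1.666 F [-0.7 -0.2  6.9] w 17.5 tilt [0.001 0.   ]
shift [-0.04 -0.01  0.03] az 0.02
clock: 29.6
eef_pos: [0.4371, 0.3493, 0.1292]
ee_rot: [2.282, 2.159, -0.0]
ft_force: [-1.1, -0.3, -0.6]
gripper_width: 0.186
t 29.6 pos [437.1 349.3 129.2] th 1.515 F [-1.1 -0.3 -0.6] w 17.7 tilt [-0. -0.]
shift [-4.36  5.58 -0.02] az 0.02
```

```bash
python3 -m jog '-.35 .45 0 0 0 0 0;-.6 .77 0 0 0 0 0;-.6 .77 0 0 0 0 0;-.6 .77 0 0 0 0 0;-.6 .77 0 0 0 0 0;-.6 .77 0 0 0 0 0;-.6 .77 0 0 0 0 0;-.41 .51 0 0 0 0 0'; python3 -m jog '0 0 0 0 0 0 0;0 0 0 0 0 0 0;0 0 0 0 0 0 0;0 0 .7 0 0 0 0;0 0 .7 0 0 0 0;0 0 .5 0 0 0 0;0 0 .2 0 0 0 0;0 0 0 0 0 0 0'; python3 -m jog '0 0 0 0 0 0 0;0 0 0 0 0 0 0'; python3 go.py 650.2 162.9 42.5 1.513
```

```text
clock: 30.27
eef_pos: [0.652, 0.1597, 0.1287]
ee_rot: [2.283, 2.157, -0.0]
ft_force: [0.8, 1.3, 0.3]
gripper_width: 0.186
clock: 30.93
eef_pos: [0.6485, 0.1633, 0.0438]
ee_rot: [-2.282, -2.157, 0.004]
ft_force: [0.0, 0.1, -0.5]
gripper_width: 0.188
clock: 31.1
eef_pos: [0.6501, 0.1629, 0.0463]
ee_rot: [2.283, 2.157, 0.002]
ft_force: [-0.6, -0.6, 0.0]
gripper_width: 0.186
t 31.1 pos [650.1 162.9  46.3] th 1.514 F [-0.6 -0.6  0. ] w 17.6 tilt [0.001 0.   ]
shift [-0.    0.    0.09] az 0.01
```

Lower, release, lift and back away clear of the camera's view.

```bash
python3 -m jog '0 0 .1 0 0 0 0;0 0 0 0 0 0 0;0 0 0 0 0 0 .4;0 0 0 0 0 0 .4;0 0 0 0 0 0 .4;0 0 0 0 0 0 .4;0 0 0 0 0 0 .4;0 0 0 0 0 0 .4'; python3 -m jog '0 0 -.5 0 0 0 .4;0 0 -.7 0 0 0 .4;0 0 -.8 0 0 0 .4;0 0 -.8 0 0 0 .4;0 -.7 -.5 0 0 0 .4;0 -.9 0 0 0 0 .4;0 -.9 0 0 0 0 .4;0 -.9 0 0 0 0 .4'; python3 -m jog '.5 -.7 0 0 0 0 .4;.9 -.3 0 0 0 0 .4;.95 0 0 0 0 0 .4;.95 0 0 0 0 0 .4;.95 0 0 0 0 0 .4;.95 0 0 0 0 0 .4;0 0 0 0 0 0 .4;0 0 0 0 0 0 .4'
python3 - <<'E'
from h import *
a=grab('top','t3.png'); np.savez('b.npz',im=a[0],d=a[1]); d=a[1];P=cloud(d,a[2],a[3]);P[d<.5]=[0,0,-1]
hp={'short':(610.3,165.2,-.058,40,0,.034),'large':(610.3,165.2,-.058,-34,0,.044),'long':(633.6,-175.2,.139,40,0,.034),'small':(633.6,-175.2,.139,-34,42,.036),'foot':(633.6,-175.2,.139,-34,-42,.058)}
for n,(ox,oy,y,cx,cy,h) in hp.items():
    c,s=np.cos(y),np.sin(y); q=(P[...,:2]*1000-[ox,oy])@np.array([[c,-s],[s,c]])
    m=(abs(q[...,0]-cx)<36)&(abs(q[...,1]-cy)<(38 if n in('small','foot') else 75))&(P[...,2]>h-.006)&(P[...,2]<.08)
    Q=q[m]; r=cv2.minAreaRect(Q.astype(np.float32)); print(n,len(Q),'centre err',np.round(np.array(r[0])-[cx,cy],1),np.round(r[1],1),'ang',round(r[2],1),'top z',np.median(P[...,2][m]).round(4))
z=P[...,2]
for n,(u,v) in {'cup':(90,179),'cork':(240,128),'sander':(430,175)}.items():
    q=P[v-30:v+30,u-35:u+68 if n=='sander' else u+35].reshape(-1,3);q=q[q[:,2]>.02];print(n,q.min(0).round(3),q.max(0).round(3))
cv2.imwrite('pics/t3c.png',cv2.resize(a[0][90:290,60:460,::-1],None,fx=2,fy=2))
E
python3 go.py
```

```text
clock: 31.77
eef_pos: [0.6499, 0.1623, 0.0412]
ee_rot: [2.285, 2.156, -0.0]
ft_force: [0.1, -0.8, -0.3]
gripper_width: 0.401
clock: 32.43
eef_pos: [0.5124, 0.1701, 0.1735]
ee_rot: [2.285, 2.155, 0.001]
ft_force: [1.1, 1.0, 0.8]
gripper_width: 0.403
clock: 33.1
eef_pos: [0.4857, 0.3816, 0.1727]
ee_rot: [2.282, 2.159, -0.001]
ft_force: [0.2, 0.1, -0.3]
gripper_width: 0.397
short 186 centre err [-0.8 -1.1] [81.5 18.8] ang 90.0 top z 0.0372
large 225 centre err [-1.7 -2.4] [45.9 46.8] ang 1.9 top z 0.0446
long 284 centre err [-0.1  1. ] [129.7  18.5] ang 89.8 top z 0.0368
small 93 centre err [0.7 1. ] [29.3 29.5] ang 79.1 top z 0.0369
foot 50 centre err [-1.2  1.1] [20.1 19.4] ang 80.5 top z 0.061
cup [0.548 0.342 0.02 ] [0.735 0.573 0.45 ]
cork [ 0.746 -0.02   0.02 ] [0.831 0.103 0.05 ]
sander [ 0.577 -0.672  0.02 ] [ 0.694 -0.427  0.137]
t 33.15 pos [485.8 380.4 172.8] th 1.514 F [-0.1  0.4  0.5] w 38.2 tilt [-0.001 -0.001]
```

View pics/t3c.png

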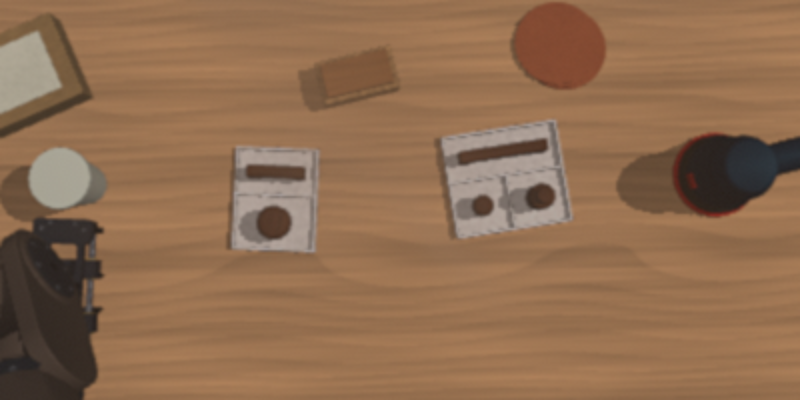

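All five pieces sit centred in their compartments. In the crop, tray2 has the short pull at (276,172) and the large knob at (274,222). tray3 has the long pull at (503,152), the small knob at (483,205) and the foot at (540,196). The gripper is clear of the cup, so I'm handing in.

```bash
python3 -c "
from bench import manip
print(manip.job_done())"
```

```text
the job is handed in; nothing more can be done
None
```

I placed all five pieces in their own compartments and handed the job in at about 33 s of the 112 s allowed. It reports no verdict, so what follows is from my own last checks.

- **Placement:** in the last top view, every piece was within about 2.5 mm of its compartment's centre. The pulls were within about 0.01 rad of the tray's y axis.
- **Height:** each piece's top stood where it should for standing upright on the tray floor. The large knob read 3 to 4 mm low, but it had read about as low on the bench, so I put that down to its domed top.
- **Bystanders:** the sander and cork block had not moved, to within about 1 mm. For the cup, the gripper came into the measuring window, so only its far edges could be compared; those matched to 1 mm and the picture shows it in place.
- **Robot:** at the end the gripper was clear of everything, with the force on it near zero.

Two things went wrong on the way, both put right with nothing disturbed. The first small-knob grasp lifted before the fingers had closed, so I repeated it. I also overshot the short pull by one row and stepped back before gripping.

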